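# Crack the stuck lid of the drying pot in the hold-down rails

## Task

The lid of the small square metal drying pot is stuck in its seal, and a pull on it would bring the whole pot up. Keeping the pot upright and its lid shut, slide the pot's foot plate under the lips of the steel hold-down rails, the bar handle on its lid pointing in along them, fully home against the back stop; then pull the handle straight up to break the seal, and finish while still holding the lid level about one centimetre above its seat: never jerk it right off. Leave everything else on the bench where it is.

Things in the scene. Friction and masses are not known exactly. Their poses are not given: they have to be found in the camera images.
- pot: loose drying pot without its lid, 0.3 to 0.5 kg: steel foot plate 100 (x) x 96 (y) x 8 mm; on its middle an open aluminium box 56 (x) x 52 (y) mm outside, flat walls 4 mm thick, z = 8 to 52 mm, that may be gripped across y; two sprung rubber rolls inside its mouth are the seal. Origin: centre of the plate's underside; z up; x is the way it goes into the rails (either end first)
- lid_handle (a point): middle of the steel bar handle that stands on the lid's top: 26 (x) x 14 (y) x 20 mm high, rising from 10 to 30 mm above the lid's underside (z = 62 to 82 mm in the pot's frame when shut); to be gripped across y
- lid: the pot's lid, 80 g, flat aluminium 56 (x) x 52 (y) x 10 mm, flush with the pot's walls, with a plug 44 x 24 x 9 mm below. Origin: centre of the lid's underside, without the plug; shut: at z = 52 mm in the pot's frame, axes as the pot's. The seal holds the plug by friction: about 10 to 20 N straight up frees it, it lets go within about 5 mm, and is clear at 6 mm; then only the lid's weight is left
- rails: dark steel rails fixed to the bench, a U 16 mm high, floorless (the plate slides on the bench), stop face at x = +50 mm. Origin: at bench height, where the plate's centre is when fully home; it slides in along +x. 99 mm clear between the side rails (inner faces y = +-49.5 mm). Lips over the plate from y = +-40 mm outwards, x = -50 to +50 mm, undersides z = 10 mm, tops z = 16 mm
- rails_mouth (a point): middle of the rails' open mouth at bench height, x = -77 mm in their frame; from x = -50 mm to here flared guides, 16 mm high and without lips, widen the way from 99 to about 120 mm (about 142 mm outside)
- bench_lamp: fixed bench lamp, keep clear: its long head hangs over the back of the bench from 0.24 to 0.29 m above it, reaching to 0.116 m before this origin (-x) and 0.21 m to either side (y); the origin lies on the bench below, axes as the world's
- tweezers: bystander, leave alone: steel tweezers, 14x142x9 mm; origin in the centre of its underside
- dividers: bystander, leave alone: pair of steel dividers, 43x127x9 mm; origin in the centre of its underside
- ring_gauge: bystander, leave alone: bunch of ring gauges, 74x72x4 mm; origin in the centre of its underside
- solder_tin: bystander, leave alone: round tin, 57x57x28 mm; origin in the centre of its underside
- polish_jar: bystander, leave alone: round jar with a screw lid, 54x54x50 mm; origin in the centre of its underside
- borax_dish: bystander, leave alone: white dish, 72x72x18 mm; origin in the centre of its underside
Mind the look-alikes: they are no part of the job. Leave any orange look-alike of the lid alone.

How it is judged:
By the outcome, as a careful person would: the job done as asked, in the order asked, and still so for the second after the job is handed in, while the arm keeps its last pose, push and grip.
It also fails if it takes over 61 s, if anything falls off the work surface, if the arm or the gripper's body presses on something with over 40 N, if the wrist force passes 120 N, or if a joint passes its speed limit or range.

## Robot

A 6-joint arm with a two-finger parallel gripper is mounted at the origin on a cart in front of the work surface, level with it; the furniture and walls round the work are solid. World frame = base frame: x ahead of the robot, y to its left, z up, the work surface at z = 0. Lengths are in m, angles in rad, forces in N, time in s.
With the tool pointing down it reaches from about 0.375 to 0.975 m from the base axis. Payload 3.8 kg.
Tool frame: the origin (TCP) lies midway between the tips of the shut fingers; the grasp point (between the pads) lies 19 mm behind it; x points along the fingers, y is the direction in which the jaws open and shut, and the axes are right-handed (so a half turn about x gives the same grasp; the last joint's range is limited). The gripper opens to 88 mm and grips with 3 to 60 N. Pads are 18 mm wide; open, the fingers measure 123 mm over their backs; the gripper's body (75 mm by 187 mm) begins 45 mm behind the grasp point.
Start: joints at [-1.222, 0.264, 1.604, -0, 1.274, -0.037], TCP at [0.254, -0.625, 0.239] pointing down, gripper open.
Joint ranges: [-2.63, 2.63], [-0.94, 2.18], [0.31, 2.57], [-1.31, 4.45], [0, 2.66], [-2.55, 2.55]. Speed limits (rad/s): [2.57, 2.57, 3.14, 3.14, 3.14, 3.14].

## Interface

Orientations are given as a rotation vector (axis times angle).
In Python, from cell import manip, inverse_kinematics, cams, order gives the robot as it stands. Calls block until the motion is done:
- manip.move_pose(position, orientation): joint-space move of the TCP to a pose.
- manip.move_linear(position, rate=0.15, rot=None): straight line of the TCP; rot=None keeps the orientation; rate is the mean speed in m/s.
- manip.set_joints(angles): joint-space move.
- manip.set_gripper(opening, force=None): finger opening in m; force is the grip in N (None keeps the last); returns when the fingers have stopped.
- manip.dwell(seconds).
- inverse_kinematics(position, orientation): joint angles nearest the present ones, or None.
- manip.state(): the state.
- cams.capture(name): name is "side" or "top"; returns a dict with "image" (420x560x3 uint8, blue, green, red), "z_map" (420x560 float32, m along the optical axis (not along the pixel's ray), 0 where there is no reading), "intrinsics" (3x3 intrinsics, pixels), "position" and "orientation" of the camera in the world. Camera axes: x right, y down, z forward; pixel columns grow to the right and rows downward; lengths in m; the calibration is good to about 2 mm. A picture is of the moment at which its call begins.
A pose or a line that the arm cannot do raises manip.IKError and nothing moves.
- order.close_job(): hands the job in, once; it reports no verdict.
The state is a dict: "clock": time; "joint_pos": joint angles; "joint_velocities": joint speeds; "tau": joint torques, N m; "tool_pos": TCP position; "tcp_rot": TCP orientation; "contact_force": force on the tool from outside, world axes, zero at the start; "moment": the same for the moment, N m; "gripper_width": finger opening in m.
Only numpy, scipy, OpenCV 4.12 (cv2) and the standard library are available. Lean on these libraries where they do the work, as an engineer would, in place of code of your own. Each camera call takes 0.05 s, during which the arm holds its last target. There are 200 camera calls.

## Working session

There is one attempt and no reset: what is moved stays moved. The work goes in short steps, each a Python script; the robot and the scene stay as the last script left them, time stands still between calls to the robot, and variables do not carry over. Pictures are saved under pics/ and viewed, about 8 in all and at most 12, crops included, and the job is handed in when it is done.

```bash
mkdir -p pics; ls; python3 - <<'E'
from cell import manip, cams
import cv2,numpy as np,pickle
for n in ("top","side"):
    c=cams.capture(n); cv2.imwrite(f"pics/{n}0.png",c["image"]); pickle.dump(c,open(f"{n}0.pkl","wb"))
    print(n,c["position"],c["orientation"],c["intrinsics"])
s=manip.state(); print(s["clock"],s["tool_pos"],s["tcp_rot"],s["contact_force"],s["gripper_width"])
E
```

```text
pics
top [0.42970937 0.1096015  1.01212657] [-2.1515888   2.11950237 -0.1915401 ] [[390.56829485   0.         272.60297017]
 [  0.         390.56829485 209.82101298]
 [  0.           0.           1.        ]]
side [0.30244427 0.98161915 0.63658779] [-0.39745787  2.58289496 -1.44498701] [[440.747743     0.         278.94674599]
 [  0.         440.747743   206.68842135]
 [  0.           0.           1.        ]]
0.1 [ 0.25378023 -0.62476987  0.23752019] [ 2.01056292  0.39487187 -2.01119029] [-0.58120828  0.31185689 -0.41953124] 0.08758584571267712
```

View pics/top0.png

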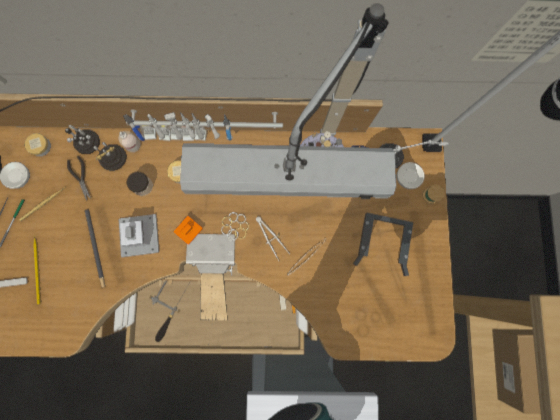

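View pics/side0.png

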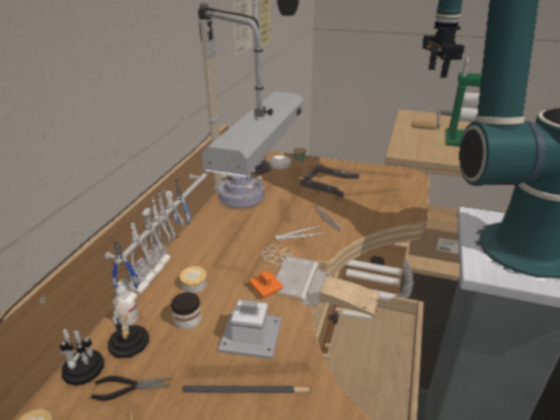

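The top view shows, from left to right:
- The pot is the grey square with a lid and bar handle at (138,235).
- The orange look-alike is at (188,229), and the grey bench-pin plate at (210,250) could also be mistaken for it.
- The rails are a dark U at (385,240) with the mouth facing the robot.
- The lamp head covers (182–395, 147–193).

The side view shows the pot upright at (250,322). I'll take the pot at (138,235).

```bash
cat > h.py <<'E'
import numpy as np,cv2,pickle
from scipy.spatial.transform import Rotation as R
def world(c):
    z=c["z_map"];K=c["intrinsics"];v,u=np.mgrid[:z.shape[0],:z.shape[1]]
    p=np.stack([(u-K[0,2])/K[0,0]*z,(v-K[1,2])/K[1,1]*z,z],-1)
    w=p@R.from_rotvec(c["orientation"]).as_matrix().T+np.array(c["position"])
    w[z==0]=np.nan; return w
def proj(c,P):
    q=(np.atleast_2d(P)-c["position"])@R.from_rotvec(c["orientation"]).as_matrix()
    K=c["intrinsics"]; return np.c_[q[:,0]/q[:,2]*K[0,0]+K[0,2],q[:,1]/q[:,2]*K[1,1]+K[1,2]]
def rect(P): 
    (c,s,a)=cv2.minAreaRect((P*1000).astype(np.float32)); return np.round(c,1),np.round(s,1),round(a,1)
E
python3 - <<'E'
from h import *
t=pickle.load(open("top0.pkl","rb"));s=pickle.load(open("side0.pkl","rb"))
wt,ws=world(t),world(s)
b=wt[260:300,20:70].reshape(-1,3);print("bench z top",np.nanmedian(b[:,2]))
pot=wt[205:265,108:168].reshape(-1,3)
for lo,hi in((.004,.02),(.052,.07),(.074,.09)):
    m=(pot[:,2]>lo)&(pot[:,2]<hi);print("pot",lo,m.sum(),np.nanmedian(pot[m,2]),rect(pot[m,:2]))
for n,w,sl in(("rt",wt,np.s_[205:285,345:420]),("rs",ws,np.s_[160:200,295:365])):
    r=w[sl].reshape(-1,3);m=(r[:,2]>.011)&(r[:,2]<.03);print(n,m.sum(),np.nanmedian(r[m,2]),rect(r[m,:2]))
psd=ws[295:360,215:285].reshape(-1,3)
for lo,hi in((.004,.02),(.056,.068),(.076,.09)):
    m=(psd[:,2]>lo)&(psd[:,2]<hi);print("pot side",lo,m.sum(),np.nanmedian(psd[m,2]),rect(psd[m,:2]))
# lamp
l=wt[145:195,180:398].reshape(-1,3);m=(l[:,2]>.2)&(l[:,2]<.32);print("lamp",np.nanmin(l[m],0),np.nanmax(l[m],0))
a=cv2.resize(t["image"][200:270,100:200],None,fx=4,fy=4,interpolation=cv2.INTER_CUBIC)
b=cv2.resize(t["image"][200:290,340:425],None,fx=4,fy=4,interpolation=cv2.INTER_CUBIC)
o=np.zeros((360,740,3),np.uint8);o[:280,:400]=a;o[:,400:]=b;cv2.imwrite("pics/crop1.png",o)
E
```

```text
bench z top 0.0010752617037730339
pot 0.004 895 0.008597833313691794 (array([533.2, 452. ]), array([150.1, 152.4]), 0.8)
pot 0.052 435 0.06257709231260011 (array([532.6, 448.2]), array([56.7, 53.3]), 7.8)
pot 0.074 75 0.08190411374453399 (array([532.8, 448.5]), array([26.2, 15. ]), 8.1)
rt 1009 0.016234396653854177 (array([ 521.1, -184.3]), array([139.3, 140.7]), 79.3)
rs 464 0.01623445037609672 (array([ 521. , -185.8]), array([143. , 140.4]), 79.7)
pot side 0.004 1345 0.008567053663224411 (array([537.6, 426.4]), array([105.6, 150.4]), 13.3)
pot side 0.056 563 0.062272131362202 (array([532.7, 449. ]), array([56.7, 54. ]), 9.8)
pot side 0.076 117 0.08185908782788653 (array([532.4, 449.4]), array([25.4, 15.2]), 7.5)
lamp [ 0.59310548 -0.13119783  0.24061331] [0.68827785 0.28162554 0.3198438 ]
```

View pics/crop1.png

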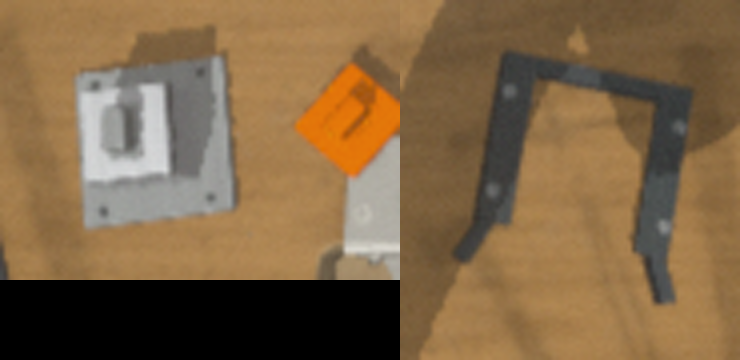

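The close crop confirms that the pot is the white lid and bar handle on a square grey plate with four holes. It reads correctly at plate z=8.6, lid z=62.5 and handle z=82 mm. The orange piece is the decoy, and the rails open toward the robot, turned about -10°. Next I'll refine the rails and check IK for a tool tilted back from the lamp.

```bash
cat >> h.py <<'E'
def rot(yaw,tilt,flip):
    x=R.from_euler('z',yaw).as_matrix()
    a=x@np.array([np.sin(tilt),0,-np.cos(tilt)]); y=x@np.array([0,1.,0])*(-1 if flip else 1)
    return R.from_matrix(np.c_[a,y,np.cross(a,y)]).as_rotvec()
E
python3 - <<'E'
from h import *
from cell import inverse_kinematics as ik
from scipy.optimize import minimize
t=pickle.load(open("top0.pkl","rb"));s=pickle.load(open("side0.pkl","rb"))
def fit(Ps):
    def cost(p):
        c=0
        for P in Ps:
            d=P[:,:2]-p[:2];co,si=np.cos(p[2]),np.sin(p[2]);x=d@[co,si];y=d@[-si,co]
            # soft indicator of hole (|y|<40, x in -50..50) and lips (40<|y|<50)
            sg=lambda v:1/(1+np.exp(-v/.0012))
            inx=sg(x+.045)*(x<.06); hole=sg(.04-np.abs(y))*sg(.05-x)
            W=inx*(np.abs(y)<.052); H=(P[:,2]>.008)
            c+=(W*(H-(1-hole))**2).sum()/1.0
        return c
    best=min((minimize(cost,[x0,y0,a],method="Nelder-Mead",options=dict(initial_simplex=np.array([[x0,y0,a],[x0+.01,y0,a],[x0,y0+.01,a],[x0,y0,a+.06]]))) for x0 in(.52,.535) for y0 in(-.19,-.18) for a in(-.21,-.14)),key=lambda r:r.fun)
    return best.x,best.fun
P=[]
for c,sl in((t,np.s_[200:290,340:425]),(s,np.s_[150:210,285:375])):
    w=world(c)[sl].reshape(-1,3);w=w[np.isfinite(w[:,2])&(w[:,2]<.03)];P.append(w)
for q in([P[0]],[P[1]],P): x,f=fit(q);print(np.round(x,4),np.degrees(x[2]).round(2),round(f,1))
c,a=x[:2],x[2];u=np.array([np.cos(a),np.sin(a)])
im=t["image"].copy();o=R.from_euler('z',a).as_matrix()
M=np.array([[-50,-40,16],[50,-40,16],[50,40,16],[-50,40,16]])/1e3
big=cv2.resize(im[200:290,340:425],None,fx=6,fy=6)
cv2.polylines(big,[((proj(t,M@o.T+[*c,0])-[340,200]+.5)*6).astype(int)],True,(0,255,0),1);cv2.imwrite("pics/fit.png",big)
for tl in(0,.26,.35):
  for fl in(0,1):
    g=lambda p,yaw,zz:ik([*p,zz],rot(yaw,tl,fl))
    r=[g([.5326,.4487],.14,.0225),g([.5326,.4487],.14,.12),g(c-.145*u,a,.1),g(c-.145*u,a,.02),g(c,a,.022),g(c,a,.08)]
    print(tl,fl,[None if v is None else np.round(v,2).tolist() for v in r])
E
```

```text
[ 0.5283 -0.1887 -0.1916] -10.98 59.5
[ 0.5289 -0.1847 -0.1679] -9.62 80.6
[ 0.5285 -0.1878 -0.1903] -10.9 166.4
0 0 [[0.66, 0.49, 1.72, -0.0, 0.93, -1.05], [0.66, 0.39, 1.66, -0.0, 1.09, -1.05], [-0.45, -0.1, 2.27, -0.0, 0.97, -1.83], [-0.45, 0.04, 2.32, -0.0, 0.78, -1.83], [-0.39, 0.28, 2.03, -0.0, 0.83, -1.77], [-0.39, 0.2, 2.0, -0.0, 0.94, -1.77]]
0 1 [[0.66, 0.49, 1.72, -0.0, 0.93, 2.1], [0.66, 0.39, 1.66, -0.0, 1.09, 2.1], [-0.45, -0.1, 2.27, -0.0, 0.97, 1.31], [-0.45, 0.04, 2.32, -0.0, 0.78, 1.31], [-0.39, 0.28, 2.03, -0.0, 0.83, 1.38], [-0.39, 0.2, 2.0, -0.0, 0.94, 1.38]]
0.26 0 [[0.73, 0.4, 1.89, -0.24, 0.65, -0.8], [0.73, 0.28, 1.84, -0.2, 0.82, -0.85], [-0.52, -0.27, 2.43, 0.12, 0.74, -1.98], [-0.52, -0.11, 2.49, 0.17, 0.52, -2.04], [-0.42, 0.16, 2.21, 0.12, 0.52, -1.9], [-0.42, 0.06, 2.18, 0.1, 0.65, -1.87]]
0.26 1 [[0.73, 0.4, 1.89, -0.24, 0.65, 2.34], [0.73, 0.28, 1.84, -0.2, 0.82, 2.29], [-0.52, -0.27, 2.43, 0.12, 0.74, 1.16], [-0.52, -0.11, 2.49, 0.17, 0.52, 1.1], [-0.42, 0.16, 2.21, 0.12, 0.52, 1.24], [-0.42, 0.06, 2.18, 0.1, 0.65, 1.27]]
0.35 0 [[0.76, 0.37, 1.95, -0.38, 0.57, -0.65], [0.76, 0.25, 1.9, -0.3, 0.73, -0.75], [-0.55, -0.33, 2.49, 0.2, 0.66, -2.07], [-0.55, -0.15, 2.55, 0.3, 0.43, -2.18], [-0.44, 0.12, 2.28, 0.21, 0.41, -2.0], [-0.44, 0.02, 2.24, 0.16, 0.54, -1.94]]
0.35 1 [[0.76, 0.37, 1.95, -0.38, 0.57, 2.49], [0.76, 0.25, 1.9, -0.3, 0.73, 2.39], [-0.55, -0.33, 2.49, 0.2, 0.66, 1.07], [-0.55, -0.15, 2.55, 0.3, 0.43, 0.96], [-0.44, 0.12, 2.28, 0.21, 0.41, 1.14], [-0.44, 0.02, 2.24, 0.16, 0.54, 1.2]]<stdin>:11: RuntimeWarning: overflow encountered in exp
```

View pics/fit.png

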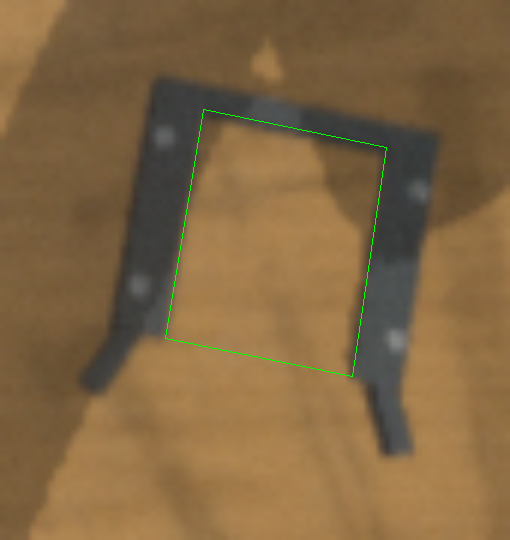

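Overlay on the fit picture: the green box (165–386, 110–376) follows the lip edges within about a pixel. I take the rails at (0.5285, -0.187), yaw about -10.4°. Next I grasp the pot, going round the lamp at a short radius.

```bash
cat >> h.py <<'E'
TL=.26; POT=np.array([.5326,.4487]); PY=.14
def tcp(g,yaw,tl=TL):  # TCP position for a grasp point g
    return np.array(g)+.019*R.from_rotvec(rot(yaw,tl,0)).as_matrix()[:,0]
def st(m,msg=""):
    s=m.state();print(msg,round(s["clock"],2),np.round(s["tool_pos"],4),"F",np.round(s["contact_force"],1),"M",np.round(s["moment"],2),"w",round(s["gripper_width"],4));return s
E
python3 - <<'E'
from h import *
from cell import manip as m,cams
m.move_pose([.39,-.16,.22],rot(-.18,TL,0)); m.move_pose([.37,.24,.2],rot(0,TL,0))
m.move_pose(tcp([*POT,.16],PY),rot(PY,TL,0)); st(m,"above")
m.move_linear(tcp([*POT,.0415],PY),rate=.1); s=st(m,"down"); print(s["tool_pos"]-tcp([*POT,.0415],PY))
c=cams.capture("side");cv2.imwrite("pics/g1.png",cv2.resize(c["image"][220:400,160:360],None,fx=3,fy=3))
m.set_gripper(.04,force=40); st(m,"grip")
m.move_linear(tcp([*POT,.0415+.07],PY),rate=.1); st(m,"lift")
c=cams.capture("side");cv2.imwrite("pics/g2.png",c["image"])
E
```

```text
above 4.42 [0.5375 0.4483 0.1417] F [-0.1 -0.3  0. ] M [ 0.08 -0.07 -0.  ] w 0.0884
down 5.75 [0.5381 0.45   0.0242] F [-0.4 -0.4  0.6] M [ 0.05 -0.06 -0.06] w 0.0877
[0.00066003 0.00059634 0.00106961]
grip 6.43 [0.5374 0.449  0.0232] F [ 0.  -2.1  1.4] M [-0.3  -0.09 -0.04] w 0.052
lift 7.28 [0.5369 0.4489 0.0924] F [-0.2 -0.1 -5.5] M [ 0.03  0.18 -0.  ] w 0.0521
```

View pics/g2.png

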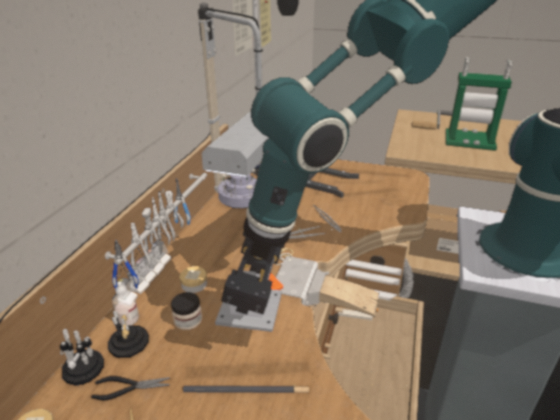

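The pot is lifted upright: width 52 mm, weight 5.5 N, pot at (250,305). Next I carry it round to the mouth and set it down in front.

```bash
cat >> h.py <<'E'
RC=np.array([.5285,-.1868]); RY=np.radians(-10.4)
def rail(x,y,z,yaw=None): # grasp point at rail-frame x,y
    u=np.array([np.cos(RY),np.sin(RY)]);v=np.array([-u[1],u[0]])
    return tcp([*(RC+x*u+y*v),z],RY if yaw is None else yaw)
E
python3 - <<'E'
from h import *
from cell import manip as m,cams
m.move_pose([.38,.25,.11],rot(0,TL,0)); m.move_pose(rail(-.145,0,.1115),rot(RY,TL,0)); st(m,"at mouth")
m.move_linear(rail(-.145,0,.048),rate=.1); st(m)
for z in(.045,.0435,.0425,.042,.0415,.041):
    m.move_linear(rail(-.145,0,z),rate=.02); s=st(m,z)
    if s["contact_force"][2]>-2: break
for n in("side","top"):
    c=cams.capture(n);pickle.dump(c,open(n+"1.pkl","wb"))
    sl=np.s_[140:260,270:430] if n=="side" else np.s_[190:340,320:460]
    cv2.imwrite(f"pics/{n}1.png",cv2.resize(c["image"][sl],None,fx=4,fy=4,interpolation=cv2.INTER_CUBIC))
E
```

```text
at mouth 9.85 [ 0.3911 -0.1612  0.0932] F [ 0.1  0.4 -5. ] M [0.17 0.2  0.05] w 0.0515
 10.63 [ 0.3913 -0.1615  0.0301] F [-0.5  0.  -5.3] M [0.09 0.14 0.  ] w 0.0517
0.045 10.93 [ 0.3909 -0.1617  0.027 ] F [ 0.5 -0.8 -6. ] M [ 0.09  0.21 -0.  ] w 0.0515
0.0435 11.18 [ 0.3906 -0.1615  0.0251] F [ 0.7  1.1 -5.2] M [0.11 0.19 0.02] w 0.0516
0.0425 11.43 [ 0.3906 -0.1615  0.024 ] F [-0.1 -0.1 -5.2] M [ 0.09  0.18 -0.01] w 0.0518
0.042 11.68 [ 0.3906 -0.1615  0.0236] F [-0.1  0.2 -5.4] M [0.08 0.15 0.02] w 0.0518
0.0415 11.93 [ 0.3908 -0.1615  0.0232] F [ 0.4 -0.5 -5.5] M [ 0.12  0.19 -0.04] w 0.0519
0.041 12.18 [ 0.3908 -0.1615  0.0231] F [-5.4  1.9  4.3] M [ 0.09  0.6  -0.06] w 0.0517
```

View pics/side1.png

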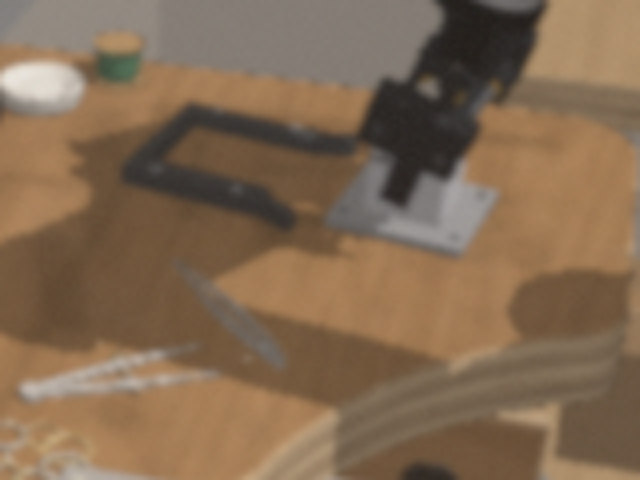

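View pics/top1.png

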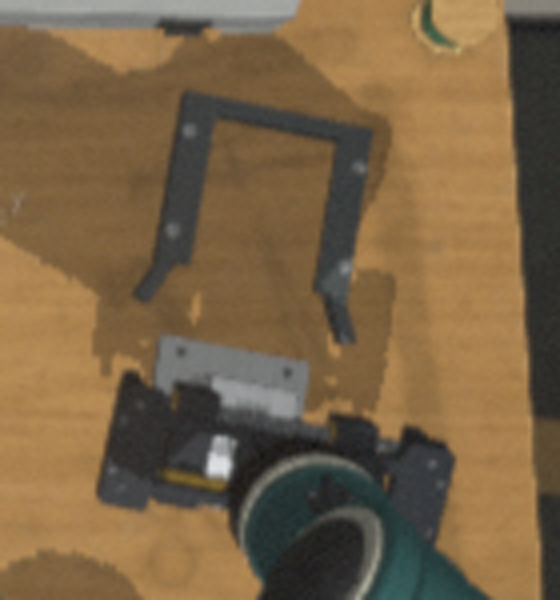

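The side view shows the plate flat on the bench just outside the mouth (crop 330–495, 160–250). The top view shows the plate's front edge from (160,338) to (307,365) and the rail screws at (190,131), (172,230), (359,168) and (344,268). I'll compare plate and rails in that one image.

```bash
python3 - <<'E'
from h import *
t=pickle.load(open("top1.pkl","rb"));K=t["intrinsics"];M=R.from_rotvec(t["orientation"]).as_matrix()
def pl(px,z):
    px=(np.array(px,float)+.5)/4-.5+[320,190]
    d=np.c_[(px-K[[0,1],[2,2]])/K[0,0],np.ones(len(px))]@M.T;o=np.array(t["position"]);return (o+d*((z-o[2])/d[:,2])[:,None])[:,:2]
S=pl([(190,131),(172,230),(359,168),(344,268)],.016);print("screws",S.round(4).tolist())
ang=lambda a,b:np.degrees(np.arctan2(*(b-a)[::-1]))
print("along",ang(S[1],S[0]),ang(S[3],S[2]),"across",ang(S[2],S[0])-90,ang(S[3],S[1])-90,"mid",S.mean(0))
F=pl([(160,338),(307,365),(181,352),(288,373)],.008);print("plate front",ang(F[1],F[0])-90,ang(F[3],F[2])-90,F.mean(0),F[:2].mean(0))
u=np.array([np.cos(RY),np.sin(RY)]);v=np.array([-u[1],u[0]])
f=lambda P:(P-RC)@np.c_[u,v]
print("railframe screws",f(S).round(4).tolist(),"plate",f(F).round(4).tolist())
w=world(t);P=w[205:270,350:420].reshape(-1,3);P=P[(P[:,2]>.011)&(P[:,2]<.025)];q=f(P[:,:2])
for lo in(-.04,-.02,0,.02,.035):
    k=(q[:,0]>lo)&(q[:,0]<lo+.015);y=q[k,1]; a,b=y[y<0],y[y>0];print(lo,[round(1e3*x,1) for x in(a.min(),a.max(),b.min(),b.max())],"mids",round(500*(a.mean()+b.mean()),2) )
k=(abs(q[:,1])<.03)&(q[:,0]>.03);
for lo in(-.03,-.01,.01):
    j=k&(q[:,1]>lo)&(q[:,1]<lo+.02);print("stop",lo,q[j,0].min().round(4),q[j,0].max().round(4),q[j,0].mean().round(4))
E
```

```text
screws [[0.5729, -0.1413], [0.5089, -0.1281], [0.5505, -0.2496], [0.4864, -0.2371]]
along -11.688867420569585 -11.014329961764489 across -11.65684709233885 -11.66342431340135 mid [ 0.52966914 -0.18901062]
plate front -9.501526609170071 -10.188913216094178 [ 0.42965154 -0.16735837] [ 0.43308685 -0.16713974]
railframe screws [[0.0354, 0.0527], [-0.0299, 0.0542], [0.033, -0.0578], [-0.0323, -0.0571]] plate [[-0.0981, 0.0493], [-0.0967, -0.045], [-0.1042, 0.0348], [-0.1039, -0.0339]]
-0.04 [np.float64(-61.0), np.float64(-40.2), np.float64(39.8), np.float64(61.5)] mids 0.46
-0.02 [np.float64(-61.6), np.float64(-39.8), np.float64(38.9), np.float64(60.8)] mids -0.37
0 [np.float64(-62.1), np.float64(-40.8), np.float64(39.0), np.float64(60.7)] mids -0.58
0.02 [np.float64(-62.6), np.float64(-40.8), np.float64(39.6), np.float64(61.1)] mids -0.43
0.035 [np.float64(-62.9), np.float64(-2.1), np.float64(1.8), np.float64(60.1)] mids 0.73
stop -0.03 0.0495 0.061 0.0548
stop -0.01 0.0497 0.0619 0.0556
stop 0.01 0.05 0.0616 0.0556
```

Seen in the same image, the rails' yaw is nearer -11.2°, their midline is about 0.5 mm further right, and the plate sits about 1 mm left. I'll correct for that and slide in, watching force and re-centring as needed.

```bash
cat >> h.py <<'E'
RY=np.radians(-11.2); RC=np.array([.5284,-.1873])
def rf(s): # force (rail frame) 
    return R.from_euler('z',-RY).apply(s["contact_force"])
def rp(s): # grasp point in rail frame
    g=s["tool_pos"]-.019*R.from_rotvec(s["tcp_rot"]).as_matrix()[:,0]
    return R.from_euler('z',-RY).apply(g-[*RC,0])
E
cat > push.py <<'E'
from h import *
from cell import manip as m
def push(x,xend,y,yaw,z=.0412,stop=14,step=.006,rate=.03):
    while x<xend:
        x=min(x+step,xend)
        m.move_linear(rail(x,y,z,yaw),rate=rate,rot=rot(yaw,TL,0)); s=m.state();f=rf(s);p=rp(s)*1e3;mz=s["moment"][2]
        print(f"{s['clock']:.1f} x{x*1e3:.1f} y{y*1e3:.2f} p",p.round(1),"F",f.round(1),"Mz",round(mz,2),"w",round(s["gripper_width"]*1e3,1))
        if abs(f[1])>4: y+=np.sign(f[1])*.0004
        if abs(mz)>.3: yaw+=np.sign(mz)*.004
        if abs(f[1])>20 or f[0]<-stop: break
    return x,y,yaw
E
python3 - <<'E'
from push import *
m.move_linear(rail(-.145,-.001,.0435),rate=.02,rot=rot(RY,TL,0)); st(m)
m.move_linear(rail(-.13,-.001,.0412),rate=.03)
print(push(-.13,-.04,-.001,RY))
E
```

```text
12.56 [ 0.3908 -0.161   0.0251] F [ 0.4 -0.6 -6.2] M [ 0.08  0.2  -0.05] w 0.0519
13.6 x-124.0 y-1.00 p [-123.5   -1.2   41.5] F [ 0.8 -0.5 -3.7] Mz 0.04 w 51.7
13.9 x-118.0 y-1.00 p [-117.6   -1.1   41.5] F [-0.5  0.  -0.9] Mz 0.03 w 51.8
14.3 x-112.0 y-1.00 p [-111.7   -1.1   41.5] F [-2.4  0.3  4. ] Mz -0.11 w 51.7
14.6 x-106.0 y-1.00 p [-105.9   -1.1   41.4] F [-4.1 -0.1  5.8] Mz -0.12 w 51.7
15.0 x-100.0 y-1.00 p [-99.9  -1.1  41.5] F [-5.6 -0.5  6.9] Mz -0.13 w 51.7
15.3 x-94.0 y-1.00 p [-94.1  -1.1  41.4] F [-5.9 -1.3  8.7] Mz -0.08 w 51.7
15.7 x-88.0 y-1.00 p [-88.1  -1.   41.4] F [-6.9 -1.3  8.8] Mz -0.1 w 51.5
16.0 x-82.0 y-1.00 p [-82.1  -1.1  41.4] F [-7.1 -1.  10.1] Mz -0.14 w 51.7
16.4 x-76.0 y-1.00 p [-76.1  -1.   41.5] F [-6.8 -0.9  8.9] Mz -0.1 w 51.9
16.7 x-70.0 y-1.00 p [-70.1  -1.   41.5] F [-6.5 -1.1  9.9] Mz -0.09 w 51.7
17.1 x-64.0 y-1.00 p [-64.1  -1.   41.4] F [-7.3 -2.1 11.7] Mz -0.11 w 51.7
17.4 x-58.0 y-1.00 p [-58.1  -1.   41.4] F [-8.6 -0.5 10.9] Mz -0.05 w 51.8
17.8 x-52.0 y-1.00 p [-52.1  -1.   41.5] F [-7.2 -1.1 10.9] Mz -0.03 w 51.5
18.1 x-46.0 y-1.00 p [-46.1  -1.   41.4] F [-7.7 -1.5 10.1] Mz -0.07 w 51.7
18.5 x-40.0 y-1.00 p [-40.2  -1.   41.4] F [-6.3 -0.5 10.7] Mz -0.05 w 51.7
(-0.04, -0.001, np.float64(-0.1954768762233649))
```

Sliding freely. On to the stop.

```bash
python3 - <<'E'
from push import *
x,y,yaw=push(-.04,-.006,-.001,RY,stop=18)
print(push(x,.012,y,yaw,stop=24,step=.002,rate=.015))
from cell import cams
for n in("side","top"):
    c=cams.capture(n);pickle.dump(c,open(n+"2.pkl","wb"))
a=pickle.load(open("side2.pkl","rb"))["image"][110:230,260:400];b=pickle.load(open("top2.pkl","rb"))["image"][190:310,340:460]
cv2.imwrite("pics/home.png",cv2.resize(np.hstack([a,b]),None,fx=3,fy=3,interpolation=cv2.INTER_CUBIC))
E
```

```text
18.8 x-34.0 y-1.00 p [-34.2  -1.   41.4] F [-7.7 -1.  10.7] Mz -0.07 w 51.6
19.2 x-28.0 y-1.00 p [-28.2  -1.   41.4] F [-7.3 -1.2 10.4] Mz -0.03 w 51.2
19.5 x-22.0 y-1.00 p [-22.2  -0.9  41.4] F [-6.3 -1.6 11.1] Mz -0.02 w 51.8
19.9 x-16.0 y-1.00 p [-16.2  -0.9  41.5] F [-7.9 -0.8 10.2] Mz -0.06 w 51.7
20.2 x-10.0 y-1.00 p [-10.2  -1.   41.5] F [-7.4 -0.9  9.6] Mz -0.01 w 51.9
20.5 x-6.0 y-1.00 p [-6.4 -0.9 41.4] F [-8.7 -0.3 11.2] Mz -0.07 w 52.0
20.8 x-4.0 y-1.00 p [-5.1 -0.9 41.4] F [-11.4  -1.4  15.2] Mz -0.12 w 51.6
21.1 x-2.0 y-1.00 p [-3.  -0.9 41.4] F [-12.1  -0.3  15. ] Mz -0.06 w 51.7
21.4 x0.0 y-1.00 p [-1.  -0.9 41.4] F [-11.7  -0.9  15.8] Mz -0.01 w 51.4
21.6 x2.0 y-1.00 p [-0.4 -0.8 41.4] F [-19.5  -0.7  22.8] Mz -0.14 w 51.8
21.9 x4.0 y-1.00 p [-0.2 -0.8 41.4] F [-28.7  -1.6  33.1] Mz -0.15 w 51.9
(0.004, -0.001, np.float64(-0.1954768762233649))
```

View pics/home.png

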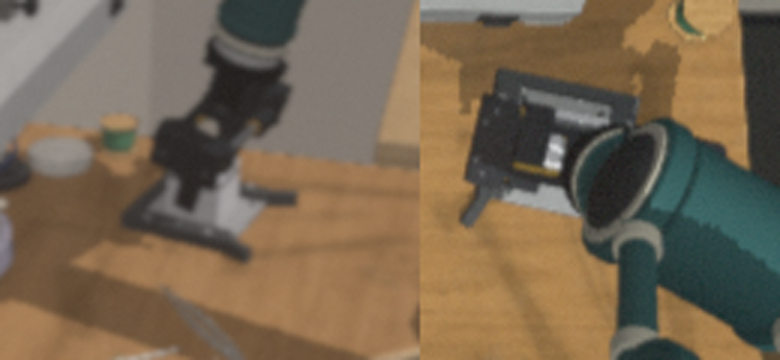

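It is against the stop: p.x holds at about -0.3 mm while the force climbs. The picture shows the plate within the U. I'll relax the push, release, rise a little and measure lid and handle.

```bash
python3 - <<'E'
from push import *
from cell import cams
m.move_linear(rail(.0,-.001,.0414),rate=.02); st(m,"relaxed")
m.set_gripper(.088); st(m,"open")
m.move_linear(rail(.0,-.001,.10),rate=.1); m.move_linear(rail(-.05,-.001,.15),rate=.15);st(m,"up")
ims=[]
for n,sl in(("side",np.s_[110:230,260:400]),("top",np.s_[190:310,340:460])):
    c=cams.capture(n);pickle.dump(c,open(n+"3.pkl","wb"));ims.append(c["image"][sl])
    P=world(c)[sl].reshape(-1,3);q=R.from_euler('z',-RY).apply(P-[*RC,0]);near=(abs(q[:,0])<.07)&(abs(q[:,1])<.05)
    for lo,hi in((.004,.0105),(.058,.068),(.077,.087)):
        k=near&(q[:,2]>lo)&(q[:,2]<hi)
        if k.sum()>8: print(n,lo,k.sum(),"z",np.median(q[k,2]).round(4),rect(q[k,:2]), "x",(1e3*q[k,0].min()).round(1),(1e3*q[k,0].max()).round(1))
cv2.imwrite("pics/home2.png",cv2.resize(np.hstack(ims),None,fx=3,fy=3,interpolation=cv2.INTER_CUBIC))
E
```

```text
relaxed 22.37 [ 0.5325 -0.189   0.0231] F [-8.   0.7 10.3] M [ 0.1   0.84 -0.11] w 0.0517
open 23.05 [ 0.533  -0.1892  0.023 ] F [ 0.3 -0.7  0.1] M [0.08 0.   0.02] w 0.0876
up 24.41 [ 0.4838 -0.1795  0.1311] F [-0.5  0.3  0.8] M [ 0.06 -0.06  0.  ] w 0.0879
side 0.004 145 z 0.0085 (array([-0.6, -8.9]), array([ 83.7, 101.9]), 88.8) x -51.4 51.0
side 0.058 141 z 0.0628 (array([-1.7,  2.7]), array([55. , 55.9]), 2.4) x -29.6 26.5
side 0.077 33 z 0.0815 (array([-1.4,  3. ]), array([17.7, 25.8]), 81.2) x -14.0 11.8
top 0.004 307 z 0.0082 (array([5.6, 2.4]), array([ 87.4, 124.4]), 89.9) x -56.5 67.8
top 0.058 264 z 0.0627 (array([5.3, 0.7]), array([52.1, 44. ]), 89.6) x -16.8 27.4
top 0.077 64 z 0.0822 (array([-0.7,  0.9]), array([25.2, 14.2]), 1.0) x -13.2 11.9
```

View pics/home2.png

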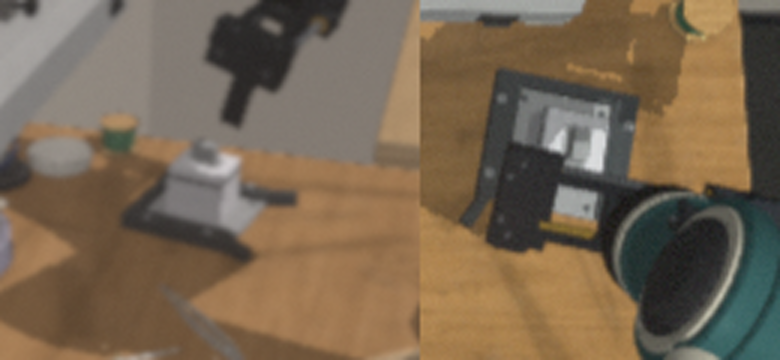

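Released, the pot stands upright and the lid is shut (lid top z=62.7, handle top z=82). The handle measures x=-0.7 (top) and -1.4 mm (side), so a gap of about 1 mm is possible. To be sure, I'll give it a low push on the box's rear wall with shut fingers.

```bash
python3 - <<'E'
from push import *
from cell import cams
u=np.array([np.cos(RY),np.sin(RY),0]);v=np.array([-u[1],u[0],0])
T=lambda x,y,z:np.array([*RC,0])+x*u+y*v+[0,0,z]
m.move_linear(T(-.08,.001,.12),rate=.15); m.set_gripper(0,force=20)
m.move_linear(T(-.08,.001,.018),rate=.12); m.move_linear(T(-.045,.001,.018),rate=.06); st(m)
x=-.045
while x<-.018:
    x+=.002; m.move_linear(T(x,.001,.018),rate=.02); s=m.state(); tp=R.from_euler('z',-RY).apply(s["tool_pos"]-[*RC,0])*1e3
    print(round(s["clock"],1),round(x,3),tp.round(1),rf(s).round(1))
    if rf(s)[0]<-18: break
c=cams.capture("side");pickle.dump(c,open("side4.pkl","wb"))
P=world(c)[110:230,260:400].reshape(-1,3);q=R.from_euler('z',-RY).apply(P-[*RC,0]);near=(abs(q[:,0])<.07)&(abs(q[:,1])<.05)
for lo,hi in((.058,.068),(.077,.083)):
    k=near&(q[:,2]>lo)&(q[:,2]<hi); print(k.sum(),rect(q[k,:2]))
E
```

```text
27.93 [ 0.4842 -0.1774  0.0177] F [-0.1 -0.3 -0.1] M [ 0.09 -0.03  0.  ] w 0.0008
28.2 -0.043 [-43.2   1.   18. ] [ 0.5 -0.3  0.2]
28.4 -0.041 [-40.9   0.9  18.1] [-0.6  0.3 -0.3]
28.7 -0.039 [-39.3   1.1  17.8] [-0.1  0.   0.4]
28.9 -0.037 [-38.7   1.2  17.4] [-5.3 -0.6  5.6]
29.2 -0.035 [-38.5   1.5  16.7] [-11.3  -1.8   8.3]
29.4 -0.033 [-38.3   1.7  16. ] [-17.8  -2.8  13.5]
29.7 -0.031 [-38.1   2.   15.4] [-22.4  -3.3  17.9]
41 (array([16.2,  5.9]), array([46.4, 20.4]), 86.3)
5 (array([10.3,  5.8]), array([3.1, 8.5]), 25.2)
```

The wall resists at once: 17 N for 0.6 mm, at the same tool compliance as before. The pot is home. Next I grip the handle with the full 60 N.

```bash
cat >> h.py <<'E'
u=np.array([np.cos(RY),np.sin(RY),0]);v=np.array([-u[1],u[0],0])
T=lambda x,y,z:np.array([*RC,0])+x*u+y*v+[0,0,z]
E
python3 - <<'E'
from push import *
from cell import cams
m.move_linear(T(-.05,.001,.018),rate=.06); m.move_linear(T(-.08,.0,.05),rate=.12); m.move_linear(T(-.08,-.0009,.13),rate=.15)
m.set_gripper(.05); m.move_linear(T(.001,-.0009,.11),rate=.12); m.move_linear(T(.001,-.0009,.067),rate=.06); st(m,"down")
a=cams.capture("side")["image"][110:230,260:400]
m.set_gripper(.005,force=60); m.dwell(.2); st(m,"grip")
b=cams.capture("side")["image"][110:230,260:400]
cv2.imwrite("pics/grip.png",cv2.resize(np.hstack([a,b]),None,fx=2.8,fy=2.8,interpolation=cv2.INTER_CUBIC))
E
```

```text
down 33.96 [ 0.5295 -0.1885  0.0671] F [ 0.9  0.3 -1.2] M [ 0.04  0.02 -0.02] w 0.05
grip 34.85 [ 0.5292 -0.1884  0.0671] F [-0.5  0.5  1.7] M [ 0.05  0.05 -0.  ] w 0.0135
```

View pics/grip.png

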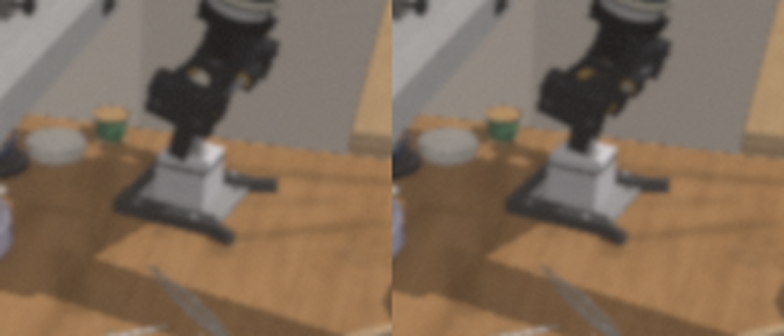

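The handle is gripped at 13.5 mm width, with the fingers over the bar at about (580,140) in the right panel. Now I pull up slowly, watching force and height.

```bash
python3 - <<'E'
from push import *
z0=m.state()["tool_pos"][2]; cmd=.067; fm=0
for i in range(30):
    cmd+=.0008; m.move_linear(T(.001,-.0009,cmd),rate=.01); s=m.state(); f=s["contact_force"]; lift=s["tool_pos"][2]-z0; fm=min(fm,f[2])
    print(round(s["clock"],2),"cmd",round((cmd-.067)*1e3,1),"lift",round(lift*1e3,2),"F",f.round(1),"M",s["moment"].round(2),"w",round(s["gripper_width"]*1e3,1))
    if lift>.0095 or (f[2]>-3 and lift>.006): break
E
```

```text
35.15 cmd 0.8 lift 0.02 F [-1.3  0.6 -1.6] M [ 0.14  0.18 -0.02] w 13.3
35.4 cmd 1.6 lift 0.53 F [-0.2  0.  -5.7] M [0.12 0.21 0.04] w 13.5
35.65 cmd 2.4 lift 2.07 F [ 0.5  0.3 -6.3] M [ 0.05  0.2  -0.01] w 13.2
35.9 cmd 3.2 lift 2.57 F [ 0.6 -0.3 -9.1] M [ 0.13  0.16 -0.01] w 13.4
36.15 cmd 4.0 lift 3.16 F [  1.6  -0.5 -13. ] M [ 0.11  0.24 -0.04] w 13.0
36.4 cmd 4.8 lift 4.23 F [  0.1   0.5 -11.7] M [0.15 0.45 0.03] w 13.2
36.65 cmd 5.6 lift 7.73 F [-0.4  0.7 -1.5] M [ 0.16  0.2  -0.02] w 13.8
```

The seal broke at about 13 N and only about 1.5 N of lid weight remains. I'll go to a 10 mm lift and check the picture.

```bash
python3 - <<'E'
from push import *
from cell import cams
m.move_linear(T(.001,-.0009,.0772),rate=.015); m.dwell(.4); s=st(m); print("lift",s["tool_pos"][2]-.0671)
ims=[]
for n,sl in(("side",np.s_[130:220,280:380]),("top",np.s_[200:290,345:445])):
    c=cams.capture(n);pickle.dump(c,open(n+"5.pkl","wb"));ims.append(c["image"][sl])
    P=world(c)[sl].reshape(-1,3);q=R.from_euler('z',-RY).apply(P-[*RC,0]);near=(abs(q[:,0])<.055)&(abs(q[:,1])<.04)
    for lo,hi in((.004,.0105),(.05,.057),(.066,.078)):
        k=near&(q[:,2]>lo)&(q[:,2]<hi)
        if k.sum()>8: print(n,lo,k.sum(),"z",np.median(q[k,2]).round(4),"x",(1e3*q[k,0].min()).round(1),(1e3*q[k,0].max()).round(1))
cv2.imwrite("pics/end.png",cv2.resize(np.hstack(ims),None,fx=4,fy=4,interpolation=cv2.INTER_CUBIC))
E
```

```text
37.51 [ 0.5291 -0.1884  0.077 ] F [ 0.4 -1.  -1.7] M [ 0.11  0.   -0.05] w 0.0135
lift 0.00993240260081732
side 0.004 133 z 0.0086 x -51.3 50.8
side 0.05 66 z 0.0526 x -29.8 27.9
side 0.066 142 z 0.0723 x -29.2 26.7
top 0.004 265 z 0.008 x -53.4 50.6
top 0.05 22 z 0.0518 x -21.9 11.1
top 0.066 61 z 0.0719 x -25.2 27.2
```

View pics/end.png

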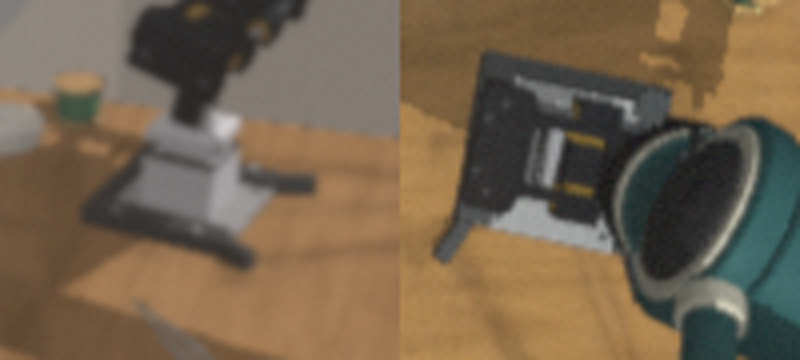

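The lid hangs above the pot with a clear dark gap: rim z=52 and lid top z=72, so about 10 mm. The plate spans x of about -51 to +50.7, against the stop. One check that the lid is level, then I hand in.

```bash
python3 - <<'E'
from push import *
from cell import order
c=pickle.load(open("side5.pkl","rb"));P=world(c)[130:220,280:380].reshape(-1,3);q=R.from_euler('z',-RY).apply(P-[*RC,0])
k=(abs(q[:,0])<.027)&(abs(q[:,1])<.024)&(abs(q[:,2]-.0722)<.003);A=np.c_[q[k,:2],np.ones(k.sum())];p=np.linalg.lstsq(A,q[k,2],rcond=None)[0]
print(k.sum(),"tilt deg x,y",np.degrees(p[:2]).round(2),"z",p[2].round(4))
if max(abs(np.degrees(p[:2])))<3: order.close_job(); st(m,"handed in")
E
```

```text
86 tilt deg x,y [ 0.22 -0.53] z 0.0728
the job is handed in; nothing more can be done
the job is handed in; nothing more can be done
```

The pot is in the rails against the back stop with its seal broken, and I handed in with the gripper still holding the lid about 1 cm above its seat.

- **Moving the pot:** I gripped it by its walls, carried it round the lamp and slid its foot plate under the lips. I then pushed low on the rear wall with shut fingers to be sure it was home.
- **Breaking the seal:** I gripped the handle with 60 N and pulled up slowly. The seal let go at about 13 N. In the first part of the pull the pot itself seems to have risen about 2 mm to the lips.

**Last checks:**
- **Lid:** it is 9.9 mm up by the arm and about 10 mm by depth (rim z = 52 mm, lid top z = 72 mm). It is level within about 0.5°, with only about 1.7 N on the tool.
- **Pot:** the plate is flat on the bench at z = 8 mm. Its front edge measured at the stop (about x = 50.7 mm).
- **Time:** the clock read about 37.5 s before handing in, against the 61 s limit.

**Disagreements:** the cameras put the handle at y = +0.9 mm (top) and +3 mm (side), while the arm had it at -0.9 mm, so I used the arm's value. After release they put it 0.7 to 1.4 mm short of home, but the extra push found it firmly against the stop.

I saw nothing else disturbed in the pictures but did not measure the bystanders at the end. The final state readout after hand-in was refused.

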